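# Fit the missing battery into the upturned toy dump truck

## Task

The toy dump truck lies upside down with its battery slots open and one slot empty. Take the thick battery from the bench, put its flat end against the coil spring of the empty slot, push the spring back and bring the button end down past the retaining lip, until the battery lies fully home and level with its button on the contact plate under the lip. Press it in by feel, without forcing it, and leave the truck and everything else on the bench as they are.

Things in the scene. Friction and masses are not known exactly. Their poses are not given: they have to be found in the camera images.
- cell_center (a point): centre of the thick battery to fit: black cylinder with steel ends, 26 mm diameter, 68 mm long over all (66 mm body, then a steel button 10 mm across standing 2 mm out of one end; the other end is flat), about 95 g. Lies loose on the bench left or right of the truck, axis 13 mm up; rolls if nudged. Point: on the axis, half-way along the 68 mm. x axis: along the battery, to the button
- cell_button (a point): tip of the thick battery's button, on its axis, 34 mm along +x from cell_center; same axes
- slot_seat (a point): where cell_center is when the battery is home: on the empty slot's axis, 13 mm above its floor, 136 mm above the bench. Axes: z up, x level along the slot from the spring end to the lip end. The slot is a straight trough 28 mm wide, 83 mm long between its end walls, with a flat floor and sides only 12 mm high; their tops are level with the truck's flat grey underside
- contact (a point): middle of the metal contact plate that the button must rest on: 34 mm along +x from slot_seat, 13 mm above the slot floor, axes as slot_seat. It is the face of an upright end wall 5 mm thick and 28 mm wide that carries the lip
- lip_edge (a point): middle of the upper inner edge of the retaining lip, 30.5 mm above the slot floor (153.5 mm above the bench); axes as slot_seat. Rigid ledge 20 mm wide, 3.5 mm thick, jutting 5.5 mm from the contact plate toward the spring at the top of the end wall; nothing of that end stands higher. It overlaps the seated battery's body by 3.5 mm and clears its top by 1 mm; open underneath
- spring_end (a point): free end of the coil spring in the empty slot, on the slot's axis; axes as slot_seat; rounded (7 mm radius), moves with the spring. Relaxed, it is 64.5 mm from the contact plate, so the 66 mm body cannot be lowered level. A battery put in tilted, flat end down at the spring, underside on the lip's edge, leans there by itself at 31 to 34 degrees, its end 7 to 9 mm beyond that edge
- spring (a joint): how far the coil spring is pressed back, m: 0 relaxed, 0.0035 with the battery home, 0.012 fully closed. About 1.3 N at 0 plus 650 N per m. The leaning battery passes the lip's edge at about 0.0075, the level one at about 0.007
- truck: red plastic dump truck lying upside down on bed and cab roof, 385 by 166 mm, flat grey underside 135 mm above the bench, four wheels standing up to 31 mm above that, starting 80 mm before and behind the slot's middle; stands firm. Origin on the bench under its middle, x to the cab. Empty slot at y = +34 mm; the one at y = -34 mm already holds a battery, lying the other way round
- slim_cell: a thinner battery, 18 mm in diameter, 65 mm long, lying on the bench on the other side of the truck; it does not fit. Origin at its centre. Leave alone
- cover: the truck's battery cover, a grey tray-shaped plastic plate 112 by 128 by 16 mm lying on the bench; origin at the middle of its underside. Leave alone
- hard_hat: yellow toy hard hat, 210 mm across, 102 mm high; origin at the middle of its underside. Leave alone
- toy_driver: wooden toy screwdriver, 170 mm long, lying; leave alone
- cup: aluminium cup, 72 mm across, 85 mm high; origin at the middle of its underside. Leave alone
Not all that is in view belongs to the job. What is shaped like the part that bears cell_center but red is not meant.

How it is judged:
By the outcome, as a careful person would: the job done as asked, in the order asked, and still so for the second after the job is handed in, with the robot touching nothing.
It also fails if it takes over 70 s, if anything falls off the work surface, if the arm or the gripper's body presses on something with over 40 N, if the wrist force passes 120 N, or if a joint passes its speed limit or range.

## Robot

A 6-joint arm with a two-finger parallel gripper is mounted at the origin on the work surface. World frame = base frame: x ahead of the robot, y to its left, z up, the work surface at z = 0. Lengths are in m, angles in rad, forces in N, time in s.
With the tool pointing down it reaches from about 0.35 to 0.775 m from the base axis. Payload 7.3 kg.
Tool frame: the origin (TCP) lies midway between the tips of the shut fingers; the grasp point (between the pads) lies 19 mm behind it; z points along the fingers, y is the direction in which the jaws open and shut (so a half turn about z gives the same grasp; the last joint's range is limited). The gripper opens to 92 mm and grips with 3 to 60 N. Pads are 19 mm wide; open, the fingers measure 130 mm over their backs; the gripper's body (75 mm by 190 mm) begins 47 mm behind the grasp point.
Start: joints at [0.985, 0.342, 1.524, -0, 1.275, -0.146], TCP at [0.224, 0.475, 0.227] pointing down, gripper open.
Joint ranges: [-2.53, 2.53], [-0.77, 2.02], [0.04, 2.7], [-1, 4.14], [0.28, 2.66], [-3.11, 3.11]. Speed limits (rad/s): [2.57, 2.57, 3.14, 3.14, 3.14, 3.14].

## Interface

Orientations are given as a unit quaternion [w, x, y, z].
In Python, from plant import bot, vision gives the robot as it stands.
- The arm moves only by the tool carry_out, never from a script. Its arguments are lists of equal length, an entry for each row: "dp": the shift along the world's x, y, z as a fraction of full scale, a list of three; "turn": the turn about the world's z as a fraction of full scale; "jaw": the closure, from 0 (fully open) to 1 (shut). A call has 1 to 20 rows; each row is the pose to reach, as a shift and turn from the pose measured when the call began; what a row does not reach only later rows make up. Full scale, the value 1, is 0.3 m for a shift and pi/2 rad for a turn. A row lasts 1/10 s, in which the tool goes at most 50 mm and 8.59 degrees, less where a joint would pass 70% of its speed; a pose out of reach is approached as far as the arm can. A call with a number of a shift or a turn outside -1 to 1 is refused whole. A call with a gripper value outside its range is refused whole. The fingers move at their own pace and stop on an object; "grip_force" is the grip in N (left out, the last holds). Time passes only in rows, so rows that repeat a pose let the fingers close. It gives the time, the measured TCP pose, the force and the opening at its end, in the units of the state.
- bot.observe(): the state, without advancing time (a new reading comes with each control period).
- vision.capture(name): name is "scene" or "top"; returns the picture (480x640x3 uint8, red, green, blue); there is no depth.
- vision.camera_model(name): a dict with "fx", "fy", "cx", "cy" (pixels), "dist_coeffs" ([k1, k2, p1, p2, k3] as OpenCV has them; the pictures are not rectified), "rvec" (rotation vector, rad) and "tvec" (3), from world to camera coordinates, as OpenCV has them. Camera axes: x right, y down, z forward; pixel columns grow to the right and rows downward; lengths in m; the calibration is good to about 2 mm. A picture is of the moment at which its call begins. camera_model takes no time and is no camera call.
- bot.sign_off(): hands the job in, once; it reports no verdict.
Trained networks look in the newest picture that a camera, given by its name, has taken for a name from the list of things; names that differ only in an ending like _2 or _b are one class to them, and where a whole thing is asked for, a point or a joint stands for the part that bears it (a point fixed in the world has none). Each returns a list of dicts, best first, with "confidence" (0 to 1); they miss things now and then, are a little off and sometimes report something else, mostly with a low value. They report only what shows in the picture. A call takes as long as a camera call. They do not tell look-alikes from the thing itself.
- vision.cut_out(thing, camera): "mask" (480x640 bool, what is visible of it).
- vision.spot_point(thing, camera): "position" ([x, y, z] in m, in the coordinates of the camera as it stood for that picture, good to about 4 mm: a listed point, or the origin of a listed thing).
The state is a dict: "time": time; "joints": joint angles; "dq": joint speeds; "effort": joint torques, N m; "tcp_pos": TCP position; "tool_rot": TCP orientation; "ft_force": force on the tool from outside, world axes, zero at the start; "moment": the same for the moment, N m; "width": finger opening in m.
Only numpy, scipy, OpenCV 4.12 (cv2) and the standard library are available. Lean on these libraries where they do the work, as an engineer would, in place of code of your own. Each camera call takes 0.05 s, during which the arm holds its last target. There are 200 camera calls.

## Working session

There is one attempt and no reset: what is moved stays moved. The work goes in short steps, Python scripts to look and compute and a tool call to move; the robot and the scene stay as the last step left them, time stands still between calls to the robot, and variables do not carry over. Pictures are saved under pics/ and viewed, about 8 in all and at most 12, crops included, and the job is handed in when it is done.

Besides the shell and the picture viewer there is one more tool, called after "Emit:" by a JSON object that holds its "fn" and its "kwargs", one argument or row to a line. carry_out: Moves the arm, as the interface text tells. Shift numbers are shares of 0.3 m and turn numbers shares of pi/2 rad, none past 1 either way. Its arguments: {"type":"object","properties":{"dp":{"type":"array","items":{"type":"array","items":{"type":"number"}}},"turn":{"type":"array","items":{"type":"number"}},"jaw":{"type":"array","items":{"type":"number"}},"grip_force":{"type":"number"}},"required":["dp","turn","jaw"]}

```bash
ls; mkdir -p pics
cat > h.py <<'E'
import numpy as np, cv2
from plant import bot, vision
def cam(n):
    m=vision.camera_model(n);K=np.array([[m['fx'],0,m['cx']],[0,m['fy'],m['cy']],[0,0,1.]])
    R=cv2.Rodrigues(np.array(m['rvec'],float))[0];t=np.array(m['tvec'],float).ravel()
    return K,np.array(m['dist_coeffs'],float),R,t
def w(n,p):
    K,d,R,t=cam(n);return R.T@(np.array(p)-t)
def proj(n,P):
    K,d,R,t=cam(n);return cv2.projectPoints(np.array(P,float).reshape(-1,1,3),cv2.Rodrigues(R)[0],t,K,d)[0].reshape(-1,2)
def plane(n,uv,z):
    K,d,R,t=cam(n);q=cv2.undistortPoints(np.array(uv,float).reshape(-1,1,2),K,d).reshape(-1,2)
    r=np.c_[q,np.ones(len(q))]@R;c=-R.T@t
    return c+r*((z-c[2])/r[:,2])[:,None]
def save(n,f):
    im=vision.capture(n);cv2.imwrite('pics/'+f,im[:,:,::-1]);return im
E
python3 - <<'E'
from h import *
np.set_printoptions(precision=4,suppress=True)
for n in('scene','top'):
    save(n,n+'1.png');print(n,'campos',-cam(n)[2].T@cam(n)[3])
    for th in('cell_center','cell_button','slot_seat','contact','lip_edge','spring_end','truck','slim_cell','cover','hard_hat','cup'):
        for r in vision.spot_point(th,n)[:3]:
            P=w(n,r['position']);print(th,round(r['confidence'],2),P,proj(n,P)[0].round())
print(bot.observe())
E
```

```text
pics
scene campos [ 1.2514 -0.1402  0.7624]
cell_center 0.87 [ 0.5477 -0.4322  0.0134] [128. 329.]
cell_center 0.79 [ 0.5044 -0.2442  0.0129] [217. 306.]
cell_center 0.74 [ 0.4975 -0.3373  0.0147] [175. 308.]
cell_button 0.94 [ 0.5133 -0.4376  0.0121] [128. 318.]
cell_button 0.81 [ 0.4619 -0.3481  0.0136] [172. 297.]
cell_button 0.54 [ 0.5233 -0.2694  0.0138] [206. 313.]
slot_seat 0.77 [0.5827 0.0426 0.1375] [350. 277.]
slot_seat 0.16 [0.6755 0.4028 0.0072] [516. 333.]
contact 0.92 [0.6165 0.0389 0.1361] [352. 289.]
lip_edge 0.88 [0.612  0.0415 0.1593] [354. 278.]
lip_edge 0.24 [0.5846 0.044  0.1427] [351. 275.]
spring_end 0.43 [0.5556 0.0499 0.1349] [351. 269.]
slim_cell 0.76 [0.481  0.3607 0.0101] [462. 275.]
slim_cell 0.28 [0.5558 0.0506 0.1376] [351. 268.]
slim_cell 0.21 [0.6748 0.4032 0.0036] [515. 334.]
cover 0.87 [0.2772 0.3427 0.0035] [427. 230.]
cover 0.73 [ 0.6708 -0.3206  0.    ] [178. 375.]
hard_hat 0.98 [0.6745 0.4041 0.005 ] [516. 333.]
hard_hat 0.16 [ 0.4629 -0.3456  0.0148] [173. 297.]
cup 0.65 [ 0.1999 -0.336   0.0027] [186. 234.]
top campos [0.264  0.0158 1.3213]
ce
[... 562 characters left out ...]
. 208.]
truck 0.58 [0.6189 0.0394 0.1374] [310. 174.]
slim_cell 0.58 [0.4849 0.3621 0.0047] [174. 241.]
cover 0.6 [0.2796 0.3397 0.0034] [178. 328.]
hard_hat 0.63 [0.676  0.4079 0.001 ] [162. 165.]
cup 0.64 [ 0.2027 -0.3342  0.0035] [466. 368.]
{'time': 1.2, 'joints': array([ 0.985 ,  0.342 ,  1.5241, -0.    ,  1.2754, -0.146 ]), 'dq': array([-0.0005, -0.0006, -0.0019,  0.0009, -0.0015, -0.0004]), 'effort': array([  0.0022, -43.1121, -24.4491,   0.0721,   0.0481,  -0.    ]), 'tcp_pos': array([0.2235, 0.4751, 0.2268]), 'tool_rot': array([0.    , 0.2181, 0.9759, 0.0001]), 'ft_force': array([ 0.2617, -0.5538, -0.0045]), 'moment': array([-0.0175,  0.0113,  0.0059]), 'width': 0.09201754956979122}
```

View pics/top1.png

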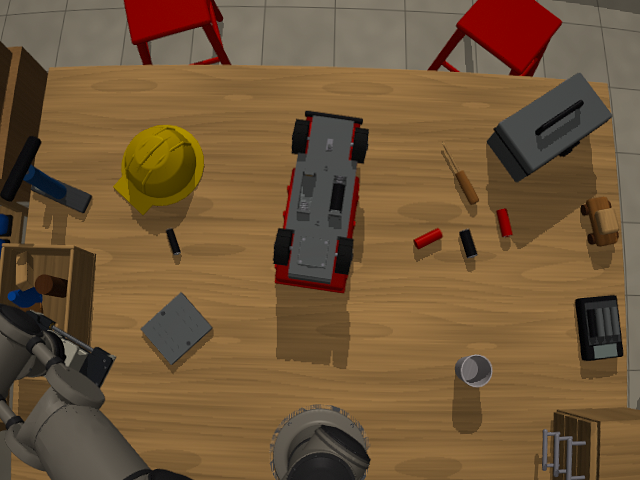

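View pics/scene1.png

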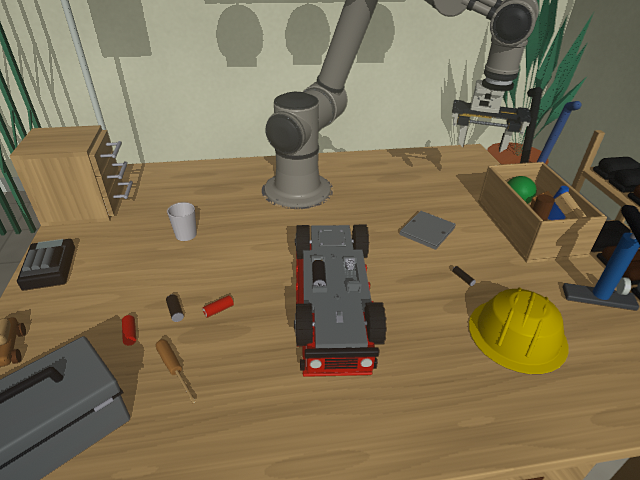

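Both pictures agree: the black thick battery lies at about (0.50, -0.34), at top (469,242), between two red look-alikes. The empty slot is the one at +y, at top (307,190). Next I'll measure more finely with masks and zoomed crops.

Run:
```python
from h import *
np.set_printoptions(precision=4,suppress=True)
acc={}
for k in range(5):
  for n in('scene','top'):
    im=vision.capture(n)
    for th in('cell_center','cell_button','slot_seat','contact','lip_edge','spring_end'):
        for r in vision.spot_point(th,n)[:4]:
            P=w(n,r['position'])
            if r['confidence']<.3: continue
            if th.startswith('cell') and abs(P[1]+.345)>.03: continue
            acc.setdefault((th,n),[]).append(P)
for k,v in sorted(acc.items()): print(k,len(v),np.mean(v,0),np.std(v,0))
for n in('scene','top'):
    im=vision.capture(n)
    for r in vision.cut_out('cell_center',n):
        m=r['mask'];c=im[m].mean(0)
        if c[0]>1.6*c[1]: continue
        pts=np.argwhere(m)[:,::-1].astype(float);P=plane(n,pts,.013)[:,:2];mu=P.mean(0);u,s,vt=np.linalg.svd(P-mu,full_matrices=False)
        a=(P-mu)@vt[0];print(n,'mask',r['confidence'],len(pts),mu,np.degrees(np.arctan2(vt[0,1],vt[0,0]))%180,np.ptp(a),np.ptp((P-mu)@vt[1]))
A=vision.capture('top');B=vision.capture('scene')
c=lambda im,x,y,wd,s:cv2.resize(im[y:y+wd,x:x+wd],(s,s),interpolation=cv2.INTER_CUBIC)
o=np.vstack([np.hstack([c(A,265,150,80,400),c(A,450,222,40,200).repeat(2,0).repeat(2,1)]) ])
o2=np.hstack([c(B,310,240,60,400),c(B,160,285,40,400)])
cv2.imwrite('pics/c1.png',np.vstack([o,o2])[:800,:,::-1][:, :]) if 0 else cv2.imwrite('pics/c1.png',cv2.resize(np.vstack([o,o2])[:,:,::-1],(600,600),interpolation=cv2.INTER_AREA))
```

```text
('cell_button', 'scene') 5 [ 0.4631 -0.3468  0.0147] [0.0015 0.0005 0.0015]
('cell_button', 'top') 6 [ 0.4685 -0.3475  0.0156] [0.014  0.003  0.0021]
('cell_center', 'scene') 5 [ 0.4958 -0.3382  0.0141] [0.0008 0.0014 0.0007]
('cell_center', 'top') 5 [ 0.4984 -0.3423  0.0133] [0.001  0.0014 0.0006]
('contact', 'scene') 6 [0.611  0.0388 0.1381] [0.0131 0.0018 0.0019]
('contact', 'top') 7 [ 0.5579 -0.0109  0.12  ] [0.1452 0.1323 0.0486]
('lip_edge', 'scene') 7 [0.562  0.0398 0.1131] [0.1488 0.1971 0.0706]
('lip_edge', 'top') 6 [0.5579 0.0944 0.1302] [0.1249 0.1107 0.0578]
('slot_seat', 'scene') 6 [0.59   0.0413 0.142 ] [0.0122 0.0009 0.0014]
('slot_seat', 'top') 6 [0.5903 0.044  0.1409] [0.0109 0.0018 0.0076]
('spring_end', 'scene') 6 [0.5084 0.0994 0.1131] [0.1027 0.1081 0.0493]
top mask 0.78 288 [ 0.4991 -0.3397] 15.572801055373787 0.06738506229112695 0.027112095089347532
top mask 0.33 12480 [0.5886 0.0122] 173.4768051195658 0.4349991571223927 0.18773401673083603
```

View pics/c1.png

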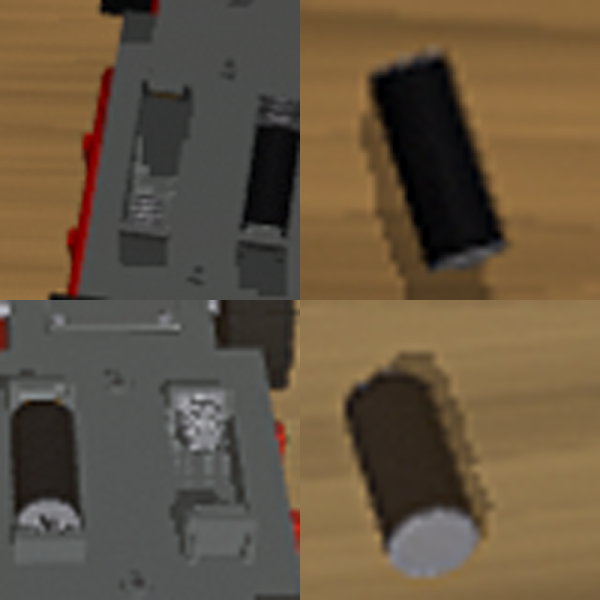

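The crops show the spring at the robot-side end of the empty slot and the lip at the cab side. The thick battery's flat end faces the scene camera, so its button points back toward the robot. I'll fit the slot pose next.

```bash
cat > fit.py <<'E'
from h import *
np.set_printoptions(precision=4,suppress=True)
acc={}
for k in range(4):
  for n in('scene','top'):
    vision.capture(n)
    for th in('slot_seat','contact','lip_edge'):
        for r in vision.spot_point(th,n)[:1]: acc.setdefault((th,n),[]).append(w(n,r['position']))
for k,v in sorted(acc.items()): print(k,np.median(v,0))
q=np.array([[145,92],[120,262],[167,265],[192,95]])/3.75+[265,150]
P=plane('top',q,.135);print(P)
for a,b in((0,1),(3,2)): d=P[a]-P[b];print('yaw',np.degrees(np.arctan2(d[1],d[0])),'len',np.linalg.norm(d))
E
cat > ov.py <<'E'
from h import *
import sys
sx,sy,yaw=map(float,sys.argv[1:4]);yaw=np.radians(yaw)
def S(p):
    p=np.array(p,float);c,s=np.cos(yaw),np.sin(yaw);return np.c_[sx+c*p[:,0]-s*p[:,1],sy+s*p[:,0]+c*p[:,1],.123+p[:,2]]
out=[]
for n,(x,y) in(('top',(270,160)),('scene',(315,245))):
    im=vision.capture(n)[y:y+70,x:x+70,::-1];s=8;im=cv2.resize(im,None,fx=s,fy=s,interpolation=cv2.INTER_CUBIC)[:,:400].copy()
    for pts,col in(([[-49,-14,12],[34,-14,12],[34,14,12],[-49,14,12]],(0,255,0)),([[28.5,-10,30.5],[39,-10,30.5],[39,10,30.5],[28.5,10,30.5]],(0,0,255))):
        uv=(proj(n,S(np.array(pts)/1000))-[x,y]+.5)*s-.5
        cv2.polylines(im,[uv.round().astype(int)],True,col,1)
    out.append(im)
cv2.imwrite('pics/'+sys.argv[4],np.hstack(out))
E
python3 fit.py; python3 ov.py 0.5825 0.0425 -6 ov1.png
```

```text
('contact', 'scene') [0.6181 0.0391 0.1364]
('contact', 'top') [0.6178 0.0414 0.1346]
('lip_edge', 'scene') [0.6121 0.0413 0.1574]
('lip_edge', 'top') [0.6136 0.0457 0.1538]
('slot_seat', 'scene') [0.5853 0.0423 0.1428]
('slot_seat', 'top') [0.5852 0.0445 0.1377]
[[0.6178 0.0522 0.135 ]
 [0.5163 0.0635 0.135 ]
 [0.5152 0.0365 0.135 ]
 [0.6167 0.0249 0.135 ]]
yaw -6.319807815438843 len 0.10211679603883465
yaw -6.560225119454151 len 0.10211933694498375
```

View pics/ov1.png

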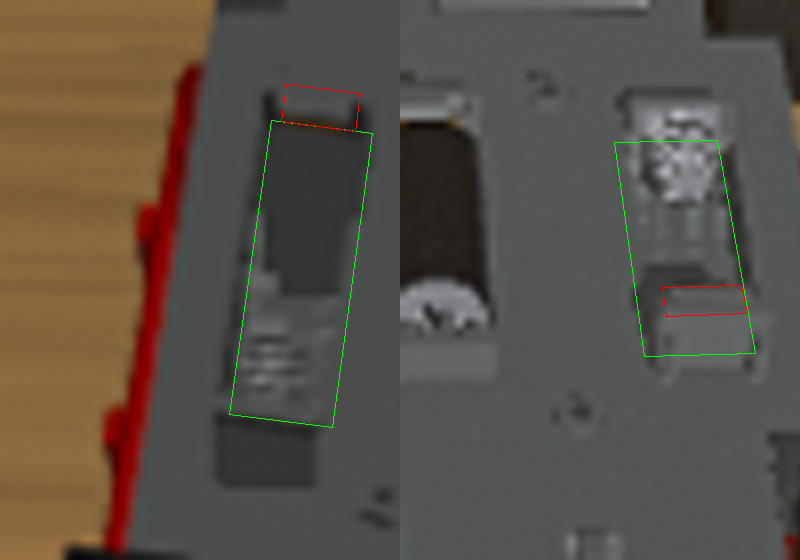

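Emit:
{"fn": "carry_out", "kwargs": {
  "dp": [
    [0.9,-1,0.23],
    [0.9,-1,0.23],
    [0.9,-1,0.23],
    [0.9,-1,0.23],
    [0.9,-1,0.23],
    [0.9,-1,0.23],
    [0.9,-1,0.23],
    [0.9,-1,0.23],
    [0.9,-1,0.23],
    [0.9,-1,0.23]
  ],
  "turn": [0.447,0.447,0.447,0.447,0.447,0.447,0.447,0.447,0.447,0.447],
  "jaw": [0.45,0.45,0.45,0.45,0.45,0.45,0.45,0.45,0.45,0.45]
}}

```text
time: 7.7
tcp_pos: [0.4965, 0.1715, 0.2962]
tool_rot: [0.001, -0.128, 0.992, -0.001]
ft_force: [-0.0, -0.5, -0.1]
width: 0.0505
```

Emit:
{"fn": "carry_out", "kwargs": {
  "dp": [
    [0,-1,0],
    [0,-1,0],
    [0,-1,0],
    [0,-1,0],
    [0,-1,0],
    [0,-1,0],
    [0,-1,0],
    [0,-1,0]
  ],
  "turn": [0,0,0,0,0,0,0,0],
  "jaw": [0.45,0.45,0.45,0.45,0.45,0.45,0.45,0.45]
}}

```text
time: 8.5
tcp_pos: [0.4962, -0.1287, 0.2958]
tool_rot: [0.001, -0.127, 0.992, -0.0]
ft_force: [0.8, 0.9, 0.3]
width: 0.0506
```

Emit:
{"fn": "carry_out", "kwargs": {
  "dp": [
    [0.004,-0.704,-0.5],
    [0.004,-0.704,-0.5],
    [0.004,-0.704,-0.5],
    [0.004,-0.704,-0.5],
    [0.004,-0.704,-0.5],
    [0.004,-0.704,-0.5],
    [0.004,-0.704,-0.6],
    [0.004,-0.704,-0.7],
    [0.004,-0.704,-0.8],
    [0.004,-0.704,-0.9],
    [0.004,-0.704,-0.956],
    [0.004,-0.704,-0.956],
    [0.004,-0.704,-0.956]
  ],
  "turn": [0,0,0,0,0,0,0,0,0,0,0,0,0],
  "jaw": [0.45,0.45,0.45,0.45,0.45,0.45,0.45,0.45,0.45,0.45,0.45,0.45,0.45]
}}

```text
time: 9.8
tcp_pos: [0.4986, -0.3385, 0.0099]
tool_rot: [0.001, -0.128, 0.992, -0.0]
ft_force: [0.2, 0.1, 0.1]
width: 0.0502
```

Run:
```python
from h import *
A=vision.capture('top');B=vision.capture('scene')
c=lambda im,x,y,wd:cv2.resize(im[y:y+wd,x:x+wd],(400,400),interpolation=cv2.INTER_CUBIC)
cv2.imwrite('pics/g1.png',np.hstack([c(A,440,210,60),c(B,145,270,60)])[:,:,::-1]);print(bot.observe())
```

```text
{'time': 9.9, 'joints': array([-7.25394098e-01,  7.16398633e-01,  1.53820842e+00,  1.61778656e-03,
        8.83150291e-01, -2.55318690e+00]), 'dq': array([-0.01024703, -0.00238525, -0.0011244 , -0.00071319, -0.00492258,
       -0.00204893]), 'effort': array([ 1.91712035e-01, -5.43081558e+01, -1.81875926e+01, -5.12013410e-02,
        3.27623694e-02,  8.69999552e-03]), 'tcp_pos': array([ 0.49877512, -0.33960439,  0.0107269 ]), 'tool_rot': array([ 0.00173194, -0.12763663,  0.99181895, -0.00103426]), 'ft_force': array([ 0.06290619, -0.26593498,  0.42810522]), 'moment': array([ 0.03971394,  0.04929803, -0.05356555]), 'width': 0.050834237800371426}
```

View pics/g1.png

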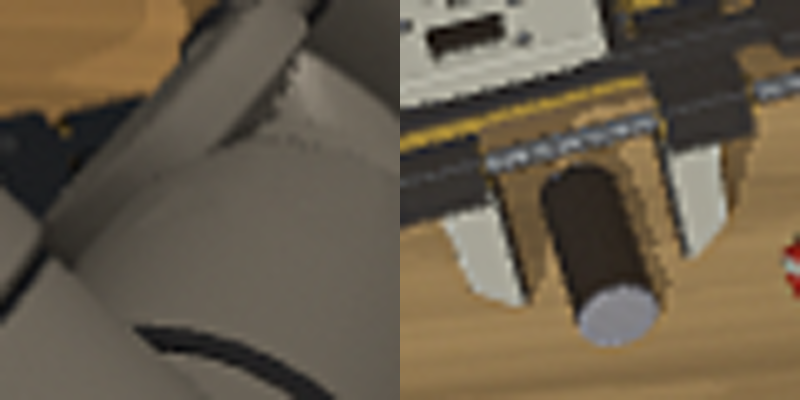

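The fingers straddle the black battery, its flat end toward the scene camera. Next I close and lift a little.

Emit:
{"fn": "carry_out", "kwargs": {
  "dp": [
    [0,0,0],
    [0,0,0],
    [0,0,0],
    [0,0,0],
    [0,0,0],
    [0,0,0],
    [0,0,0.1],
    [0,0,0.2],
    [0,0,0.3],
    [0,0,0.4],
    [0,0,0.55],
    [0,0,0.7],
    [0,0,0.8],
    [0,0,0.8],
    [0,0,0.8]
  ],
  "turn": [0,0,0,0,0,0,0,0,0,0,0,0,0,0,0],
  "jaw": [1,1,1,1,1,1,1,1,1,1,1,1,1,1,1],
  "grip_force": 15
}}

```text
time: 11.4
tcp_pos: [0.4986, -0.3395, 0.2503]
tool_rot: [0.002, -0.128, 0.992, -0.001]
ft_force: [-0.6, -0.4, -1.2]
width: 0.0254
```

Emit:
{"fn": "carry_out", "kwargs": {
  "dp": [
    [0.14,0.63,0],
    [0.14,0.63,0],
    [0.14,0.63,0],
    [0.14,0.63,0],
    [0.14,0.63,0],
    [0.14,0.63,0],
    [0.14,0.63,0],
    [0.14,0.63,0],
    [0.14,0.63,0],
    [0.14,0.63,0],
    [0.14,0.63,0],
    [0.14,0.63,0]
  ],
  "turn": [-0.08,-0.16,-0.25,-0.34,-0.43,-0.52,-0.61,-0.7,-0.79,-0.88,-0.97,-1],
  "jaw": [1,1,1,1,1,1,1,1,1,1,1,1]
}}

```text
time: 12.6
tcp_pos: [0.5396, -0.1501, 0.2476]
tool_rot: [-0.002, 0.613, 0.79, -0.002]
ft_force: [0.7, 0.1, -0.6]
width: 0.0257
```

Emit:
{"fn": "carry_out", "kwargs": {
  "dp": [
    [0.14,0.63,0],
    [0.14,0.63,0],
    [0.14,0.63,0],
    [0.14,0.63,0],
    [0.14,0.63,0],
    [0.14,0.63,0],
    [0.14,0.63,0],
    [0.14,0.63,0],
    [0.14,0.63,0],
    [0.14,0.63,0],
    [0.14,0.63,0],
    [0.14,0.63,0]
  ],
  "turn": [-0.08,-0.16,-0.25,-0.34,-0.43,-0.52,-0.61,-0.7,-0.79,-0.88,-0.97,-1],
  "jaw": [1,1,1,1,1,1,1,1,1,1,1,1]
}}

```text
time: 13.8
tcp_pos: [0.5805, 0.0389, 0.2448]
tool_rot: [-0.004, 0.992, 0.123, -0.003]
ft_force: [0.5, 0.1, -1.6]
width: 0.0253
```

```bash
cat > st.py <<'E'
from h import *
from scipy.spatial.transform import Rotation as R
np.set_printoptions(precision=4,suppress=True)
o=bot.observe();q=o['tool_rot'];x=R.from_quat([q[1],q[2],q[3],q[0]]).as_matrix()[:,0]
print(o['time'],o['tcp_pos'],'yaw',np.degrees(np.arctan2(x[1],x[0])),o['ft_force'],o['moment'],o['width'],o['joints'])
E
python3 st.py
```

```text
13.8 [0.5805 0.0389 0.2448] yaw 14.118536786052427 [ 0.5407  0.0842 -1.5647] [-0.0423  0.1537 -0.0432] 0.02529968325758821 [-0.0681  0.4387  1.3247  0.006   1.3852  1.2551]
```

Emit:
{"fn": "carry_out", "kwargs": {
  "dp": [
    [0.015,0.016,0],
    [0.015,0.016,0],
    [0.015,0.016,0],
    [0.015,0.016,0]
  ],
  "turn": [-0.08,-0.16,-0.227,-0.227],
  "jaw": [1,1,1,1]
}}

```text
time: 14.2
tcp_pos: [0.584, 0.0437, 0.2422]
tool_rot: [-0.004, 0.998, -0.056, -0.005]
ft_force: [-0.2, -0.3, -1.7]
width: 0.0256
```

```bash
python3 st.py
python3 - <<'E'
from h import *
np.set_printoptions(precision=4,suppress=True)
for n in('scene','top'):
    im=vision.capture(n)
    for th in('cell_center','cell_button'):
        for r in vision.spot_point(th,n):
            P=w(n,r['position'])
            if P[2]>.1: print(n,th,round(r['confidence'],2),P)
    if n=='scene': cv2.imwrite('pics/g2.png',cv2.resize(im[170:320,270:430],(640,600),interpolation=cv2.INTER_CUBIC)[:,:,::-1])
E
```

```text
14.2 [0.584  0.0437 0.2422] yaw -6.363861572387974 [-0.1709 -0.2902 -1.7394] [-0.0154  0.1763  0.0286] 0.02560535844896117 [-0.0605  0.4488  1.3157  0.0081  1.3862  1.6198]
scene cell_center 0.93 [0.5873 0.046  0.2472]
scene cell_button 0.74 [0.6212 0.0459 0.2456]
top cell_center 0.63 [0.6133 0.0445 0.1532]
top cell_center 0.39 [0.5866 0.0447 0.2507]
```

View pics/g2.png

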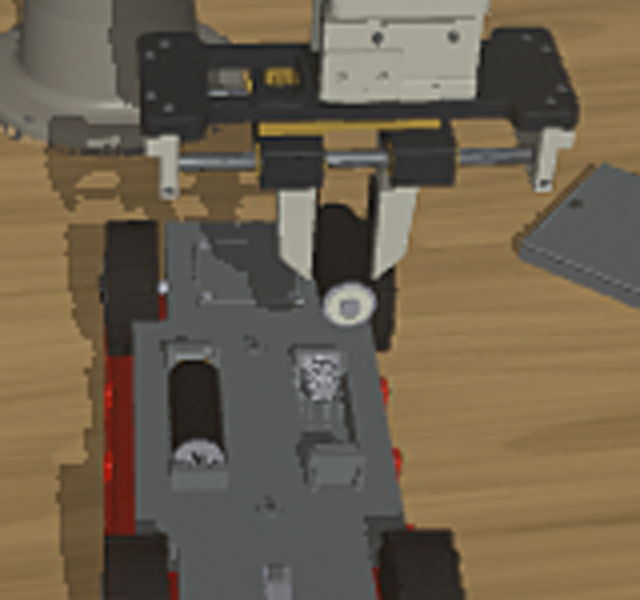

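Run:
```python
from h import *
np.set_printoptions(precision=4,suppress=True)
print('button',plane('scene',[[357.25,246]],.245))
print('block foot mid',plane('scene',[[353.9,291.9]],.135))
print('block sides',plane('scene',[[(658-400)/8+315,375/8+245],[(768-400)/8+315,370/8+245]],.135))
o=bot.observe()['tcp_pos']
e=np.array([np.cos(np.radians(-6.36)),np.sin(np.radians(-6.36)),0])
for d in(.033,.035,.037): print(d,proj('scene',o+[0,0,.003]+d*e))
n='scene';im=vision.capture(n);B=im[235:260,340:375]
cv2.imwrite('pics/b.png',B[:,:,::-1])
# lateral truck symmetric check: deck mask
for n in('top','scene'):
  vision.capture(n)
  for r in vision.spot_point('truck',n)[:1]: print(n,'truck',w(n,r['position']),r['confidence'])
```

```text
button [[0.6165 0.042  0.245 ]]
block foot mid [[0.6253 0.0408 0.135 ]]
block sides [[0.6234 0.0277 0.135 ]
 [0.6255 0.0553 0.135 ]]
0.033 [[356.4513 245.4497]]
0.035 [[356.5732 246.1176]]
0.037 [[356.6955 246.7881]]
top truck [ 0.671  -0.3165  0.0013] 0.44
```

Emit:
{"fn": "carry_out", "kwargs": {
  "dp": [
    [0.012,0,-0.1],
    [0.012,0,-0.17],
    [0.012,0,-0.22],
    [0.012,0,-0.25],
    [0.012,0,-0.25],
    [0.012,0,-0.25]
  ],
  "turn": [0,0,0,0,0,0],
  "jaw": [1,1,1,1,1,1]
}}

```text
time: 15.35
tcp_pos: [0.589, 0.0437, 0.1705]
tool_rot: [-0.004, 0.998, -0.055, -0.002]
ft_force: [-0.7, -0.4, -0.5]
width: 0.0257
```

```bash
python3 st.py
```

```text
15.35 [0.589  0.0437 0.1705] yaw -6.284227966311376 [-0.6524 -0.3711 -0.484 ] [ 0.0215  0.1614 -0.0223] 0.025650167234625373 [-0.0601  0.5095  1.4182  0.0085  1.2171  1.6174]
```

Emit:
{"fn": "carry_out", "kwargs": {
  "dp": [
    [-0.004,0,-0.01],
    [-0.004,0,-0.02],
    [-0.004,0,-0.03],
    [-0.004,0,-0.035],
    [-0.004,0,-0.04],
    [-0.004,0,-0.04]
  ],
  "turn": [0,0,0,0,0,0],
  "jaw": [1,1,1,1,1,1]
}}

```text
time: 15.95
tcp_pos: [0.5874, 0.0438, 0.1585]
tool_rot: [-0.004, 0.998, -0.055, -0.002]
ft_force: [-4.0, 1.4, 3.7]
width: 0.0256
```

```bash
python3 st.py
```

```text
15.95 [0.5874 0.0438 0.1585] yaw -6.277223059333836 [-3.9918  1.3773  3.7327] [0.1929 0.6974 0.0361] 0.025577014383105362 [-0.06    0.5184  1.4384  0.0089  1.1888  1.617 ]
```

Emit:
{"fn": "carry_out", "kwargs": {
  "dp": [
    [0,0,-0.006],
    [0,0,-0.012],
    [0,0,-0.018],
    [0,0,-0.018]
  ],
  "turn": [0,0,0,0],
  "jaw": [1,1,1,1]
}}

```text
time: 16.35
tcp_pos: [0.5873, 0.0439, 0.1527]
tool_rot: [-0.004, 0.998, -0.055, -0.002]
ft_force: [-3.3, 1.9, 2.9]
width: 0.0255
```

```bash
python3 st.py
python3 - <<'E'
from h import *
im=vision.capture('scene');im2=vision.capture('top')
cv2.imwrite('pics/l1.png',cv2.resize(im[225:315,300:400],(660,594),interpolation=cv2.INTER_CUBIC)[:,:,::-1])
E
```

```text
16.35 [0.5873 0.0439 0.1527] yaw -6.277780230184057 [-3.3368  1.8683  2.8961] [ 0.1516  0.64   -0.0087] 0.025535645794437047 [-0.06    0.5242  1.4457  0.0089  1.1761  1.6169]
```

View pics/l1.png

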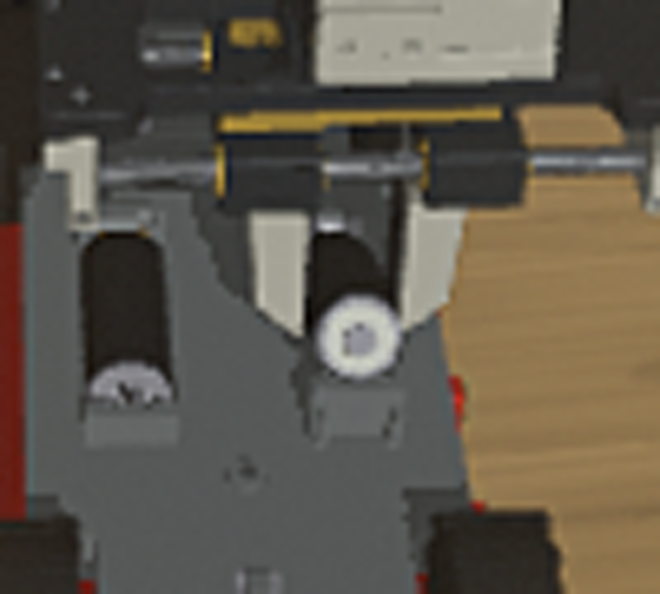

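The end face is now almost face-on to the camera: the button end is tilted up on the lip and lined up with the lip block (both near column 358). I'll keep lowering to the lean.

Emit:
{"fn": "carry_out", "kwargs": {
  "dp": [
    [0,0.002,-0.005],
    [0,0.002,-0.01],
    [0,0.002,-0.015],
    [0,0.002,-0.015]
  ],
  "turn": [0,0,0,0],
  "jaw": [1,1,1,1]
}}

```text
time: 16.85
tcp_pos: [0.5875, 0.0443, 0.1482]
tool_rot: [-0.004, 0.998, -0.055, -0.002]
ft_force: [-1.9, -1.6, 2.9]
width: 0.0256
```

```bash
python3 st.py
```

```text
16.85 [0.5875 0.0443 0.1482] yaw -6.288246888790217 [-1.9239 -1.6035  2.8943] [-0.1618  0.4282  0.0002] 0.025597065656830727 [-0.0592  0.5288  1.4512  0.0087  1.1657  1.6179]
```

Emit:
{"fn": "carry_out", "kwargs": {
  "dp": [
    [-0.005,0,0],
    [-0.01,0,-0.001],
    [-0.015,0,-0.002],
    [-0.015,0.0005,-0.002]
  ],
  "turn": [0,0,0,0],
  "jaw": [1,1,1,1]
}}

```text
time: 17.25
tcp_pos: [0.5835, 0.0445, 0.1477]
tool_rot: [-0.004, 0.998, -0.055, -0.001]
ft_force: [3.0, -0.0, -0.4]
width: 0.0253
```

```bash
python3 st.py
```

```text
17.25 [0.5835 0.0445 0.1477] yaw -6.287706374968957 [ 3.04   -0.0365 -0.4412] [-0.0628 -0.235   0.0118] 0.025335061982122032 [-0.0594  0.5217  1.4653  0.0089  1.1573  1.6176]
```

Emit:
{"fn": "carry_out", "kwargs": {
  "dp": [
    [-0.005,0,-0.001],
    [-0.01,0.001,-0.003],
    [-0.015,0.001,-0.004],
    [-0.015,0.001,-0.004]
  ],
  "turn": [0,0,0,0],
  "jaw": [1,1,1,1]
}}

```text
time: 17.65
tcp_pos: [0.5796, 0.0448, 0.1471]
tool_rot: [-0.004, 0.998, -0.055, -0.0]
ft_force: [5.8, -0.7, 3.4]
width: 0.0257
```

```bash
python3 st.py
```

```text
17.65 [0.5796 0.0448 0.1471] yaw -6.292246887668495 [ 5.8058 -0.7135  3.4001] [ 0.1399 -0.644  -0.0626] 0.02572079740946226 [-0.0593  0.5145  1.4797  0.0092  1.1479  1.6176]
```

Emit:
{"fn": "carry_out", "kwargs": {
  "dp": [
    [-0.005,0,0],
    [-0.011,0.001,-0.002],
    [-0.011,0.001,-0.002]
  ],
  "turn": [0,0,0],
  "jaw": [1,1,1]
}}

```text
time: 17.95
tcp_pos: [0.5773, 0.0451, 0.1473]
tool_rot: [-0.004, 0.998, -0.055, 0.001]
ft_force: [6.1, 0.6, 3.9]
width: 0.0253
```

```bash
python3 st.py
```

```text
17.95 [0.5773 0.0451 0.1473] yaw -6.296596698278172 [6.0775 0.5911 3.8508] [ 0.1032 -0.8543 -0.0353] 0.025341216632637737 [-0.0591  0.5089  1.4891  0.0093  1.1409  1.6177]
```

Emit:
{"fn": "carry_out", "kwargs": {
  "dp": [
    [-0.004,0,-0.004],
    [-0.005,0.0,-0.01],
    [-0.005,0.0,-0.015],
    [-0.005,0,-0.015]
  ],
  "turn": [0,0,0,0],
  "jaw": [1,1,1,1]
}}

```text
time: 18.35
tcp_pos: [0.5781, 0.045, 0.1444]
tool_rot: [-0.004, 0.998, -0.055, 0.004]
ft_force: [7.6, -0.0, 6.9]
width: 0.0253
```

```bash
python3 st.py
python3 - <<'E'
from h import *
im=vision.capture('scene')
cv2.imwrite('pics/l2.png',cv2.resize(im[225:315,300:400],(660,594),interpolation=cv2.INTER_CUBIC)[:,:,::-1])
E
```

```text
18.35 [0.5781 0.045  0.1444] yaw -6.306199581679789 [ 7.649  -0.0061  6.857 ] [ 0.0854 -1.0842 -0.014 ] 0.025286947010090276 [-0.0593  0.5099  1.4964  0.0095  1.1267  1.6175]
```

View pics/l2.png

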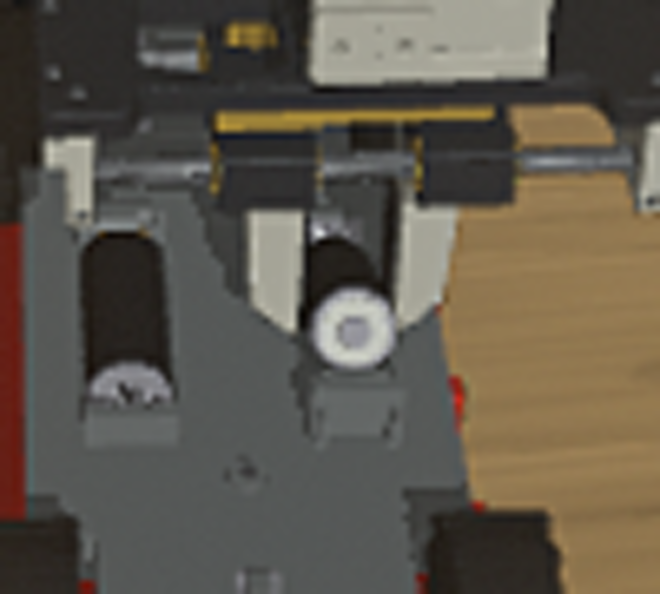

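Run:
```python
from h import *
np.set_printoptions(precision=4,suppress=True)
o=bot.observe()['tcp_pos'];e=np.array([np.cos(np.radians(-6.3)),np.sin(np.radians(-6.3)),0]);G=o+[0,0,.003]
for a in (15,20,25,30,35):
    t=np.radians(a);ax=e*np.cos(t)+np.array([0,0,np.sin(t)]);nn=-e*np.sin(t)+np.array([0,0,np.cos(t)])
    f=lambda P:(proj('scene',P)-[300,225])*6.6
    print(a,'tip',f(G+.035*ax)[0],'face lo/hi',f(G+.033*ax-.013*nn)[0],f(G+.033*ax+.013*nn)[0],'flat corner z',(G-.033*ax-.013*nn)[2]-.123,'end lo z',(G+.033*ax-.013*nn)[2]-.123, 'x',(G+.033*ax-.013*nn)[0])
```

```text
15 tip [351.7953 358.7906] face lo/hi [349.5831 393.6973] [352.4216 317.3115] flat corner z 0.003308959356275648 end lo z 0.020391016333041995 x 0.6130819598133711
20 tip [352.0769 349.5988] face lo/hi [350.2994 386.7563] [352.226 307.024] flat corner z 0.0009043547864528434 end lo z 0.023477684245946984 x 0.6132965743672566
25 tip [352.2498 340.0497] face lo/hi [350.9241 379.1569] [351.9198 296.7392] flat corner z -0.0013213802825028237 end lo z 0.026571424992383352 x 0.6132429760422096
30 tip [352.3122 330.2233] face lo/hi [351.4514 370.9585] [351.5057 286.5446] flat corner z -0.0033513066627809673 end lo z 0.029648693337219006 x 0.612921572753847
35 tip [352.2634 320.2024] face lo/hi [351.8763 362.2266] [350.9875 276.5266] flat corner z -0.005169975388924691 end lo z 0.03268606941024435 x 0.612334810575262
```

Emit:
{"fn": "carry_out", "kwargs": {
  "dp": [
    [0,0,0.003],
    [-0.008,0,0.003],
    [-0.016,0.001,0.003],
    [-0.018,0.001,0.003]
  ],
  "turn": [0,0,0,0],
  "jaw": [1,1,1,1],
  "grip_force": 25
}}

```text
time: 18.8
tcp_pos: [0.5739, 0.0452, 0.1459]
tool_rot: [-0.004, 0.998, -0.055, 0.006]
ft_force: [8.4, 0.0, 1.6]
width: 0.0251
```

```bash
python3 st.py
```

```text
18.8 [0.5739 0.0452 0.1459] yaw -6.317003365540552 [8.3608 0.0265 1.6322] [ 0.1182 -1.2519 -0.0979] 0.025128296391171 [-0.0594  0.4993  1.5102  0.0097  1.1198  1.6174]
```

Emit:
{"fn": "carry_out", "kwargs": {
  "dp": [
    [-0.004,0,-0.007],
    [-0.004,0,-0.014],
    [-0.004,0,-0.021],
    [-0.004,0,-0.021]
  ],
  "turn": [0,0,0,0],
  "jaw": [1,1,1,1]
}}

```text
time: 19.2
tcp_pos: [0.5755, 0.045, 0.1415]
tool_rot: [-0.004, 0.998, -0.055, 0.01]
ft_force: [7.8, -0.0, 7.6]
width: 0.0251
```

```bash
python3 st.py
python3 - <<'E'
from h import *
im=vision.capture('scene')
cv2.imwrite('pics/l3.png',cv2.resize(im[225:315,300:400],(660,594),interpolation=cv2.INTER_CUBIC)[:,:,::-1])
E
```

```text
19.2 [0.5755 0.045  0.1415] yaw -6.334045928173894 [ 7.7616 -0.0452  7.5629] [ 0.0632 -1.3218 -0.093 ] 0.025139904536227213 [-0.0596  0.5027  1.5182  0.01    1.1009  1.6172]
```

View pics/l3.png

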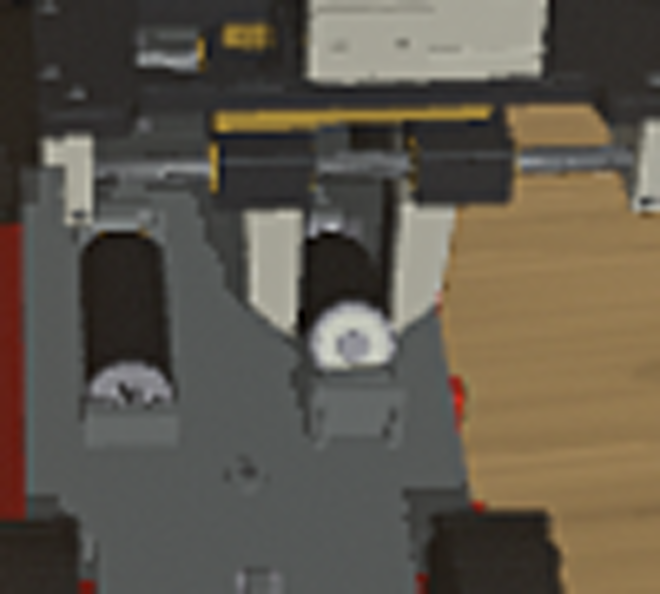

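The lip now hides the lower part of the end face (below about row 368), so the bottom edge has passed it. I'll hold the battery back and keep lowering.

Emit:
{"fn": "carry_out", "kwargs": {
  "dp": [
    [-0.01,0,-0.004],
    [-0.012,0,-0.01],
    [-0.012,0,-0.016],
    [-0.012,0,-0.016]
  ],
  "turn": [0,0,0,0],
  "jaw": [1,1,1,1]
}}

```text
time: 19.65
tcp_pos: [0.5752, 0.045, 0.1391]
tool_rot: [-0.005, 0.998, -0.055, 0.015]
ft_force: [9.8, 1.6, 9.3]
width: 0.0252
```

```bash
python3 st.py
```

```text
19.65 [0.5752 0.045  0.1391] yaw -6.349078170974618 [9.8435 1.5596 9.3406] [ 0.1941 -1.4792 -0.102 ] 0.025207871643956686 [-0.06    0.5     1.5304  0.0107  1.0821  1.6166]
```

Emit:
{"fn": "carry_out", "kwargs": {
  "dp": [
    [-0.012,0,0],
    [-0.016,0,-0.004],
    [-0.016,0,-0.01],
    [-0.016,0,-0.014]
  ],
  "turn": [0,0,0,0],
  "jaw": [1,1,1,1]
}}

```text
time: 20.05
tcp_pos: [0.5735, 0.0449, 0.1371]
tool_rot: [-0.005, 0.998, -0.055, 0.019]
ft_force: [9.3, 0.8, 8.2]
width: 0.0253
```

```bash
python3 st.py
python3 - <<'E'
from h import *
im=vision.capture('scene')
cv2.imwrite('pics/l4.png',cv2.resize(im[225:315,300:400],(660,594),interpolation=cv2.INTER_CUBIC)[:,:,::-1])
E
```

```text
20.05 [0.5735 0.0449 0.1371] yaw -6.371044007063577 [9.3348 0.7688 8.1565] [ 0.183  -1.354  -0.0971] 0.025289749142797188 [-0.0605  0.495   1.5458  0.0112  1.0633  1.616 ]
```

View pics/l4.png

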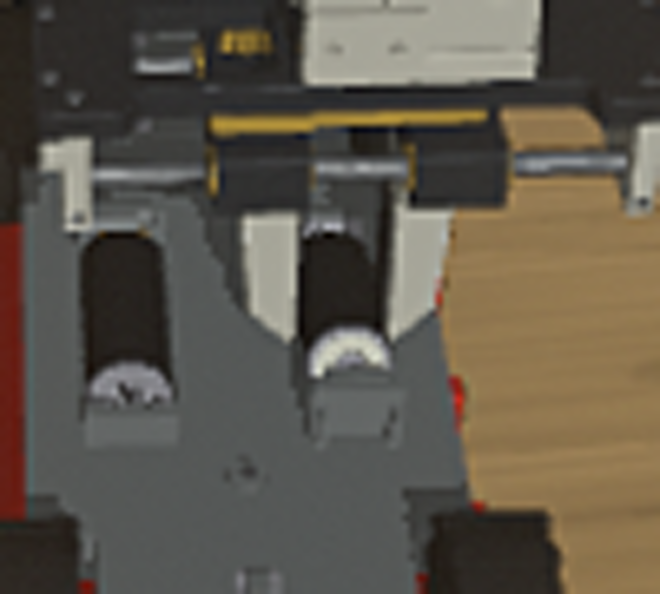

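Emit:
{"fn": "carry_out", "kwargs": {
  "dp": [
    [-0.008,0,-0.006],
    [-0.008,0,-0.008],
    [-0.008,0,-0.008]
  ],
  "turn": [0,0,0],
  "jaw": [1,1,1]
}}

```text
time: 20.4
tcp_pos: [0.5737, 0.0449, 0.1366]
tool_rot: [-0.005, 0.998, -0.056, 0.022]
ft_force: [7.4, 0.2, 7.2]
width: 0.0252
```

```bash
python3 st.py
```

```text
20.4 [0.5737 0.0449 0.1366] yaw -6.385998884403881 [7.4395 0.2346 7.2234] [ 0.2271 -1.1433 -0.0278] 0.02522466022769729 [-0.0607  0.4923  1.5527  0.0117  1.0522  1.6157]
```

Emit:
{"fn": "carry_out", "kwargs": {
  "dp": [
    [0,0,0],
    [0,0,0],
    [0,0,0.06],
    [0,0,0.14],
    [0,0,0.14]
  ],
  "turn": [0,0,0,0,0],
  "jaw": [0.62,0.62,0.62,0.62,0.62]
}}

```text
time: 20.9
tcp_pos: [0.5741, 0.0448, 0.1806]
tool_rot: [-0.005, 0.998, -0.055, 0.023]
ft_force: [-0.2, 0.1, 0.8]
width: 0.0349
```

```bash
python3 st.py
python3 - <<'E'
from h import *
im=vision.capture('scene')
cv2.imwrite('pics/l5.png',cv2.resize(im[225:315,300:400],(660,594),interpolation=cv2.INTER_CUBIC)[:,:,::-1])
E
```

```text
20.9 [0.5741 0.0448 0.1806] yaw -6.381045417393756 [-0.1587  0.1185  0.8281] [-0.0172  0.1379 -0.0441] 0.03491111272464312 [-0.0607  0.4466  1.4957  0.011   1.1525  1.6169]
```

View pics/l5.png

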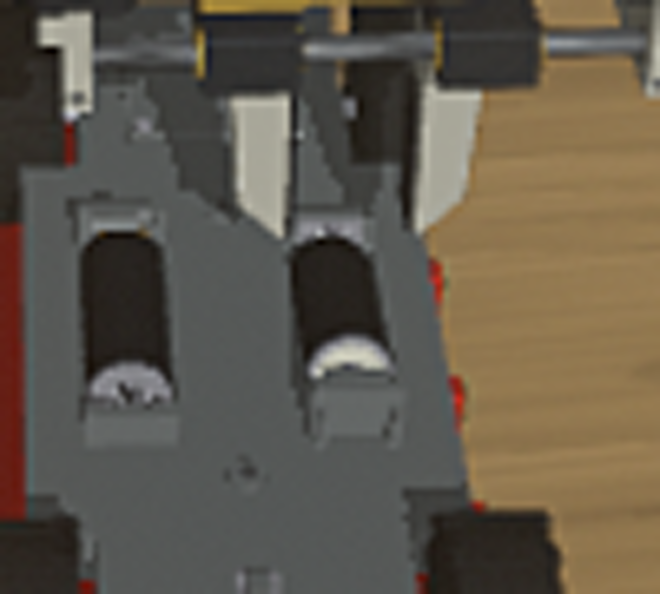

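The battery stayed put after release, with the button now behind the lip and only the top of its end face showing (rows 337–372). Next I'll shut the fingers and press down near the button end.

Emit:
{"fn": "carry_out", "kwargs": {
  "dp": [
    [0.06,-0.007,0],
    [0.067,-0.007,0],
    [0.067,-0.007,0],
    [0.067,-0.007,-0.02],
    [0.067,-0.007,-0.04],
    [0.067,-0.007,-0.06],
    [0.067,-0.007,-0.06]
  ],
  "turn": [0,0,0,0,0,0,0],
  "jaw": [1,1,1,1,1,1,1]
}}

```text
time: 21.65
tcp_pos: [0.5927, 0.0429, 0.1597]
tool_rot: [-0.005, 0.998, -0.055, 0.021]
ft_force: [-0.9, -0.4, -0.2]
width: 0.0003
```

```bash
python3 st.py
```

```text
21.65 [0.5927 0.0429 0.1597] yaw -6.377378812576479 [-0.8808 -0.3808 -0.1914] [-0.0013  0.1954 -0.0201] 0.0002990699293982871 [-0.0622  0.501   1.466   0.0112  1.1322  1.6151]
```

Emit:
{"fn": "carry_out", "kwargs": {
  "dp": [
    [0,0,-0.007],
    [0,0,-0.014],
    [0,0,-0.021],
    [0,0,-0.026],
    [0,0,-0.026]
  ],
  "turn": [0,0,0,0,0],
  "jaw": [1,1,1,1,1]
}}

```text
time: 22.15
tcp_pos: [0.5932, 0.0428, 0.1523]
tool_rot: [-0.005, 0.998, -0.056, 0.022]
ft_force: [1.8, -0.6, 2.9]
width: 0.0001
```

```bash
python3 st.py
```

```text
22.15 [0.5932 0.0428 0.1523] yaw -6.380149574374468 [ 1.836  -0.621   2.9255] [-0.0854 -0.1861 -0.0153] 0.00014938363587456584 [-0.0623  0.5085  1.4755  0.0113  1.1138  1.6149]
```

Emit:
{"fn": "carry_out", "kwargs": {
  "dp": [
    [0,0,-0.004],
    [0,0,-0.008],
    [0,0,-0.012],
    [0,0,-0.016],
    [0,0,-0.016]
  ],
  "turn": [0,0,0,0,0],
  "jaw": [1,1,1,1,1]
}}

```text
time: 22.65
tcp_pos: [0.5936, 0.0428, 0.1491]
tool_rot: [-0.005, 0.998, -0.055, 0.023]
ft_force: [-0.7, 0.4, 12.4]
width: 0.0009
```

```bash
python3 st.py
```

```text
22.65 [0.5936 0.0428 0.1491] yaw -6.377563935409926 [-0.7106  0.3545 12.4236] [ 0.0026  0.3432 -0.0034] 0.0008507256244476546 [-0.0622  0.5114  1.4802  0.0113  1.1041  1.6148]
```

Emit:
{"fn": "carry_out", "kwargs": {
  "dp": [
    [0,0,-0.006],
    [0,0,-0.008],
    [0,0,-0.008],
    [0,0,0.05],
    [0,0,0.2],
    [-0.3,0,0.4],
    [-0.5,0.3,0.5],
    [-0.5,0.5,0.5],
    [-0.5,0.6,0.5],
    [-0.5,0.6,0.5],
    [-0.5,0.6,0.5],
    [-0.5,0.6,0.5]
  ],
  "turn": [0,0,0,0,0,0,0,0,0,0,0,0],
  "jaw": [1,1,1,1,1,1,1,1,1,1,1,1]
}}

```text
time: 23.85
tcp_pos: [0.4418, 0.2251, 0.2993]
tool_rot: [-0.005, 0.998, -0.053, 0.022]
ft_force: [0.4, -0.2, 0.0]
width: 0.0005
```

```bash
python3 st.py
python3 - <<'E'
from h import *
np.set_printoptions(precision=4,suppress=True)
o=[]
for n,(x,y) in(('top',(275,160)),('scene',(315,245))):
    im=vision.capture(n)
    o.append(cv2.resize(im[y:y+65,x:x+50],(400,520),interpolation=cv2.INTER_CUBIC))
    for th in('cell_center','cell_button','spring_end','slim_cell','cover','cup','hard_hat'):
        for r in vision.spot_point(th,n)[:4]:
            if r['confidence']>.3: print(n,th,round(r['confidence'],2),w(n,r['position']))
cv2.imwrite('pics/f.png',np.hstack(o)[:,:,::-1])
E
```

```text
23.85 [0.4418 0.2251 0.2993] yaw -6.126155527921596 [ 0.4293 -0.153   0.04  ] [-0.041   0.1682 -0.0358] 0.0004720560073620511 [ 0.3211  0.2125  1.5027 -0.007   1.3808  1.9997]
top cell_center 0.93 [0.5875 0.042  0.1355]
top cell_center 0.69 [ 0.5471 -0.431   0.0105]
top cell_center 0.69 [ 0.5042 -0.2421  0.0166]
top cell_button 0.91 [0.6185 0.0408 0.1421]
top cell_button 0.81 [ 0.5151 -0.4378  0.0181]
top cell_button 0.59 [ 0.5211 -0.272   0.0181]
top cell_button 0.46 [ 0.677   0.406  -0.0011]
top slim_cell 0.39 [0.4835 0.3622 0.0041]
top cup 0.76 [ 0.2052 -0.3366  0.0017]
top hard_hat 0.79 [0.6768 0.407  0.0008]
scene cell_center 0.88 [ 0.5043 -0.2437  0.0113]
scene cell_center 0.82 [ 0.5503 -0.4318  0.0164]
scene cell_center 0.7 [ 0.6736 -0.3222  0.0039]
scene cell_center 0.5 [0.5848 0.0457 0.1365]
scene cell_button 0.86 [ 0.5243 -0.2705  0.016 ]
scene cell_button 0.74 [0.6152 0.0435 0.1377]
scene cell_button 0.64 [ 0.5142 -0.4382  0.0087]
scene slim_cell 0.63 [0.4792 0.3603 0.0101]
scene cover 0.82 [0.2745 0.3412 0.0034]
scene cover 0.57 [ 0.6733 -0.3221  0.0013]
scene cup 0.74 [ 0.201  -0.3363  0.0007]
scene hard_hat 0.84 [0.6758 0.4021 0.0053]
```

View pics/f.png

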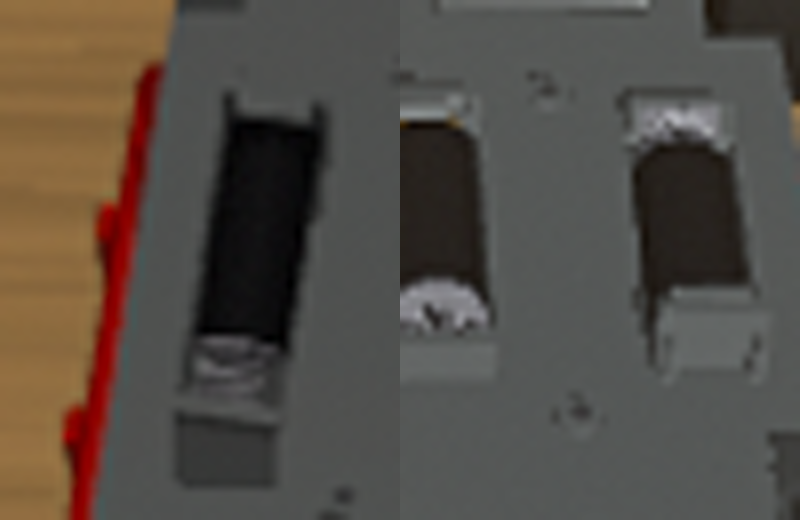

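```bash
python3 -c "
from plant import bot
print(bot.sign_off())"
```

```text
the job is handed in; nothing more can be done
None
```

The thick battery is in the empty slot, and I handed the job in at about 24 s. I tilted it over the lip with its flat end against the spring, pushed the spring back, and lowered the button end past the lip. Then I released it and pressed it down with the fingers shut. The last force reading while pressing was 12.4 N, taken just before a final small push whose force I did not read.

**Last checks:**
- **Pictures:** The final pictures show the battery lying level, with its end face completely under the lip.
- **Height:** The networks put its centre at 135.5 mm (top camera) and 136.5 mm (scene camera), against the 136 mm expected. The press stopped with the fingertips at 149.1 mm, against an expected top of 149 mm.
- **Other things:** The slim battery, cover, cup, hard hat and red look-alikes read within a few mm of where they were at the start. The truck also looks unmoved in the picture, but I did not measure it. The gripper was clear and touching nothing.

**What disagreed or was not confirmed:**
- **Cameras:** The two cameras differed by 3–4 mm on the seated battery's horizontal position, which is within the networks' stated accuracy.
- **Button contact:** I could not see the button on the contact plate because the lip hides it. I inferred it from the height, the press and the spring's push.
- **Tool tilt:** The tool had leaned about 2.5° from compliance by the time I released the battery. I saw no effect on the result.

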